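# Seat the banding wheel's keyed hub

## Task

Two banding-wheel bases stand on the table, each with a metal hub on its spindle. One hub is riding high because its two tabs lie on the rim of the cup: turn that hub on its spindle until the tabs drop into the two slots and it sits fully home, like its neighbour, and let go of it. Do not take it off the spindle, and leave the hub that is already home as it is.

Things in the scene. Friction and masses are not known exactly. Their poses are not given: they have to be found in the camera images.
- hub_loose: High hub, bare aluminium, loose, 0.15-0.31 kg: round sleeve 48 mm across, 60 high, bore 19; lowest 12 mm: skirt 62 across with two opposite tabs, 12 wide, 12 high, 98 over the tips. Grip the sleeve at any yaw, over 12 mm above its underside. Origin: centre of underside; z up; x along the tabs (twofold). At start 74 mm above the table, tabs on the rim, 37-90 degrees from the slots, either way.
- base_loose: Fixed dark metal base under hub_loose: foot 120 mm across, column, cup 94 across, rim 12 thick; cup floor 62, rim top 74 mm above the table. Two opposite slots cut the rim; a tab enters within 10 degrees of a slot's middle. Spindle 14 across, top at 126. Origin: centre of underside, on the table; z up; x through the slots (twofold). Home: hub's underside 62 mm above this origin, tabs flush with rim.
- hub_home: Second hub, same shape, size and frame as hub_loose, already home on the other base: underside 62 mm above the table, tabs in the slots. To be left as it is.
- base_home: Second fixed base, same shape, size and frame as base_loose; it carries hub_home. Either base may be the left one; they stand 0.26 to 0.48 m apart.
Things that resemble listed ones, but are neither listed nor needed, are in the scene too. Leave any pink look-alike of the hub_loose alone.

How it is judged (in metres and radians):
At the end, for the whole second after the job is handed in: hub_loose is home and at rest on its own base: its underside less than 66 mm above the base's origin (home is 62), within 10 mm of the spindle's axis, upright within 0.1 rad, its tabs along the slots within 0.3 rad; hub_home is still home on its base (z of hub_loose in the frame of base_loose below 0.066 m and horizontal distance between hub_loose and base_loose below 0.01 m and angle between hub_loose's own z axis and vertical below 0.1 rad and angle between the x axis of hub_loose and the x axis of base_loose, either way round below 0.3 rad and linear speed of hub_loose below 0.02 m/s and z of hub_home in the frame of base_home below 0.066 m and horizontal distance between hub_home and base_home below 0.01 m); the robot touches nothing.
It fails at once if the high hub is taken off its spindle (raised more than 56 mm above home) (z of hub_loose in the frame of base_loose above 0.118 m).
It fails at once if the hub that is already home is disturbed (moved more than 8 mm) (distance of hub_home from where it was at the start of the episode above 0.008 m).
It also fails if it takes over 32 s, if anything falls off the work surface, if the arm or the gripper's body presses on something with over 40 N, if the wrist force passes 120 N, or if a joint passes its speed limit or range.

## Robot

A 7-joint arm with a two-finger parallel gripper is mounted at the origin on a cart in front of the work surface, level with it; the furniture and walls round the work are solid. World frame = base frame: x ahead of the robot, y to its left, z up, the work surface at z = 0. Lengths are in mm, angles in rad, forces in N, time in s.
With the tool pointing down it reaches from about 425 to 875 mm from the base axis. Payload 4.7 kg.
Tool frame: the origin (TCP) lies on the centre line of the jaws, within the pads' length; the fingertips stand 8 mm ahead of it and the grasp point (between the pads) lies 11 mm behind it (ctrl.tip_reach is the distance from the TCP to the fingertips, in mm); z points along the fingers, y is the line along which they close (so a half turn about z gives the same grasp; the last joint's range is limited). The gripper opens to 85 mm and grips with 20 to 120 N. Pads are 22 mm wide; open, the fingers measure 114 mm over their backs; the gripper's body (76 mm by 85 mm) begins 54 mm behind the grasp point. The pads swing forward as they close: fully open they stand 13 mm farther back than shut.
Start: joints at [-1.107, 0.321, -0.07, 1.45, 0.023, 1.371, -0.057], TCP at [282.638, 585.354, 239.349] pointing down, gripper open.
Joint ranges: [-2.86, 2.86], [-0.3, 2.09], [-1.38, 1.24], [0.06, 2.45], [-1.56, 4.7], [0.09, 2.05], [-2.69, 2.69]. Speed limits (rad/s): [2.57, 2.57, 3.14, 3.14, 3.14, 3.14, 3.14].

## Interface

Orientations are given as a unit quaternion [x, y, z, w].
In Python, from rig import monitor, imaging, order, ctrl gives the robot as it stands. The module is installed in compiled form; this text tells all that it offers.
- The arm moves only by the tool jog_arm, never from a script. Its argument "steps" is a list that holds one entry, the list of rows, each a list of 4 numbers: the shift along the tool's x, y, z in units of 40 mm (1.0 is 40 mm), then the turn about the tool's z in units of 5 degrees (1.0 is 5 degrees). In form: [[[tx, ty, tz, spin], ...]]. A call has 1 to 8 rows; each row is the pose to reach, as a shift and turn from the pose commanded when the call began, along the tool's axes at that moment; what a row does not reach only later rows make up. A row lasts 1/12 s, in which the tool goes at most 41.7 mm and 7.16 degrees, less where a joint would pass 70% of its speed; a pose out of reach is approached as far as the arm can. A call with a gripper value outside its range is refused whole. "gripper" is the closure in counts, from 0 (fully open) to 255 (shut), set as the call begins (left out, the last holds). The fingers move at their own pace and stop on an object; "squeeze" is the grip in N (left out, the last holds). Time passes only in rows, so rows that repeat a pose let the fingers close. It gives the time, the measured TCP pose, the force, the opening and the grip force at its end, in the units of the state.
- monitor.read_state(): the state, without advancing time (a new reading comes with each control period).
- imaging.get_image(name): name is "scene" or "top" or "wrist"; returns a dict with "image" (420x560x3 uint8, red, green, blue), "vertical_fov" (degrees; the focal length in pixels is half the picture's height over the tangent of half this angle, whatever the lens; pixels are square), "cx", "cy" (the principal point, pixels), "D" ([k1, k2, p1, p2, k3] as OpenCV has them; the pictures are not rectified), "R" (3x3) and "t" (3): a world point X has camera coordinates R X + t; the wrist camera has in their place "mount" (4x4, takes a point from camera to tool coordinates, whose origin is the TCP and whose axes are the flange's). Camera axes: x right, y down, z forward; pixel columns grow to the right and rows downward; lengths in mm; the calibration is good to about 2 mm. A picture is of the moment at which its call begins: read the wrist's pose just before it. There is no depth.
- order.job_done(): hands the job in; it is judged then, once.
The state is a dict: "time_s": time; "qpos": joint angles; "qd": joint speeds; "tau": joint torques, N m; "position": TCP position; "tcp_rot": TCP orientation; "ft_force": force on the tool from outside, world axes, zero at the start; "ft_torque": the same for the moment, N m; "finger_gap": finger opening in mm; "grasp_force": force on a finger pad.
Only numpy, scipy, OpenCV 4.12 (cv2) and the standard library are available. Lean on these libraries where they do the work, as an engineer would, in place of code of your own. Each camera call takes 0.05 s, during which the arm holds its last target. There are 200 camera calls.

## Working session

There is one attempt and no reset: what is moved stays moved. The work goes in short steps, Python scripts to look and compute and a tool call to move; the robot and the scene stay as the last step left them, time stands still between calls to the robot, and variables do not carry over. Pictures are saved under pics/ and viewed, at most 10 in all, crops included, and the job is handed in when it is done.

Besides the shell and the picture viewer there is one more tool, called after "Call:" as name([rows], argument=value, ...), one row to a line, values as JSON. jog_arm: Moves the arm, as the interface text tells. Its arguments: {"type":"object","properties":{"steps":{"type":"array","items":{"type":"array","items":{"type":"array","items":{"type":"number"}}}},"gripper":{"type":"number"},"squeeze":{"type":"number"}},"required":["steps"]}

```bash
mkdir -p pics
python3 - <<'E'
from rig import monitor, imaging
import cv2,numpy as np,pickle
s=monitor.read_state();print({k:np.round(v,3) for k,v in s.items()})
for n in("scene","top"):
    d=imaging.get_image(n);pickle.dump(d,open(n+'.pkl','wb'))
    cv2.imwrite(f'pics/{n}1.png',d['image'][:,:,::-1]);print(n,d['vertical_fov'],d['cx'],d['cy'],d['D'],np.round(-d['R'].T@d['t']))
E
```

```text
{'time_s': np.float64(0.0), 'qpos': array([-1.107,  0.322, -0.07 ,  1.452,  0.023,  1.371, -0.057]), 'qd': array([-0.   , -0.   ,  0.001,  0.001, -0.   , -0.001, -0.001]), 'tau': array([-0.0000e+00, -4.9359e+01, -3.8200e-01, -3.1433e+01,  1.3000e-02,
        1.2000e-02, -0.0000e+00]), 'position': array([282.407, 584.85 , 238.188]), 'tcp_rot': array([ 0.223,  0.975, -0.001, -0.   ]), 'ft_force': array([ 0.151, -0.216, -0.134]), 'ft_torque': array([-0.023,  0.039,  0.007]), 'grasp_force': np.float64(0.0), 'finger_gap': np.float64(85.768)}
scene 46.01344955789121 282.11384208514096 207.65695882626915 [-0.15098381  0.          0.          0.          0.        ] [-164. -631.  705.]
top 56.825433401280726 283.0231721457541 211.66797222658624 [-0.0477694  0.         0.         0.         0.       ] [289.  -4. 959.]
```

View pics/scene1.png

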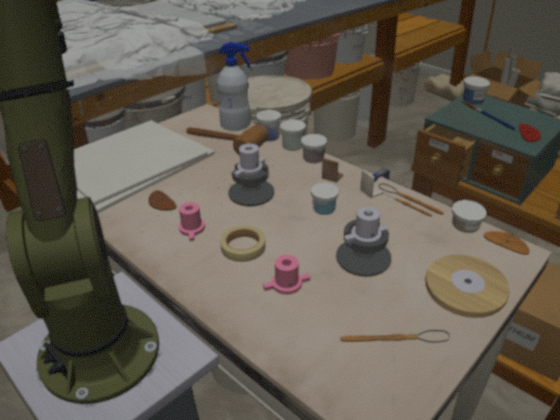

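View pics/top1.png

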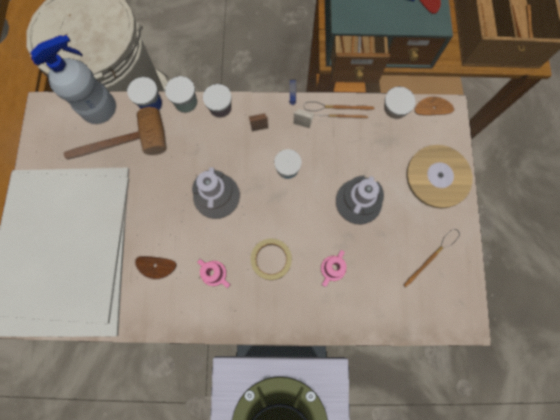

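Both views show two dark bases with metal hubs, left at about top (213,190) and right at about top (363,197). There are two pink look-alikes lying at top (213,272) and (334,267), plus round distractors. The candidates for the high hub are the left hub, scene (249,165), and the right hub, scene (367,228). The next step is a close crop of both.

Run:
```python
import cv2,numpy as np,pickle
S=pickle.load(open('scene.pkl','rb'))['image'];T=pickle.load(open('top.pkl','rb'))['image']
c=lambda I,x,y:cv2.resize(I[y-35:y+35,x-45:x+45],(400,300),interpolation=cv2.INTER_CUBIC)
m=np.vstack([np.hstack([c(S,250,170),c(S,365,235)]),np.hstack([c(T,213,192),c(T,363,197)])])
cv2.imwrite('pics/crop.png',m[:,:,::-1])
```

```text
(no output)
```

View pics/crop.png

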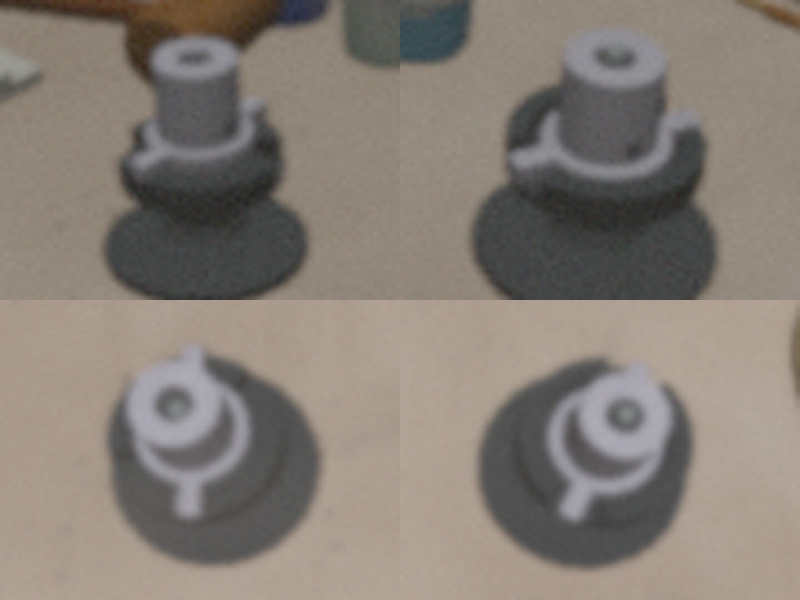

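The left hub looks high: its bore is deep, its tabs stand on the rim and a shadow shows under them. The right hub is flush. I'll check this with rays.

```bash
cat > h.py <<'E'
import cv2,numpy as np,pickle
from scipy.spatial.transform import Rotation as Rn
def K(d):
    f=210/np.tan(np.radians(d['vertical_fov'])/2);return np.array([[f,0,d['cx']],[0,f,d['cy']],[0,0,1.]])
def ray(d,px,s=None):
    n=cv2.undistortPoints(np.array([[px]],float),K(d),np.array(d['D']))[0,0];v=np.array([*n,1.])
    if s is None: return -d['R'].T@d['t'],d['R'].T@v
    M=np.array(d['mount']);Q=Rn.from_quat(s['tcp_rot']).as_matrix()
    return Q@M[:3,3]+s['position'],Q@M[:3,:3]@v
def plane(d,px,z,s=None):
    o,v=ray(d,px,s);return o+v*(z-o[2])/v[2]
def cross(r1,r2):
    A=np.c_[r1[1],-r2[1]];k=np.linalg.lstsq(A,r2[0]-r1[0],rcond=None)[0]
    a,b=r1[0]+k[0]*r1[1],r2[0]+k[1]*r2[1];return (a+b)/2,np.linalg.norm(a-b)
E
python3 - <<'E'
from h import *
S=pickle.load(open('scene.pkl','rb'));T=pickle.load(open('top.pkl','rb'))
for n,t,sc,ft in(("L",(207.6,181.5),(205+197*.225,135+58*.2333),(216.2,193.9)),("R",(369.1,188.6),(320+216*.225,200+57*.2333),(318+186*.225,162+162*.2333))):
    p,e=cross(ray(T,t),ray(S,sc));print(n,'hubtop',p.round(1),'gap',e.round(1),'z134',plane(T,t,134).round(),'z122',plane(T,t,122).round(),'foot',plane(T,ft,0).round())
E
```

```text
L hubtop [542.4 164.5 131.7] gap 2.6 z134 [541. 165. 134.] z122 [544. 167. 122.] foot [549. 168.   0.]
R hubtop [ 532.2 -196.9  120. ] gap 0.4 z134 [ 528. -194.  134.] z122 [ 531. -196.  122.] foot [ 537. -199.    0.]
```

The left hub's top is at z≈132 and the right's at z≈120, so the left one, at (543,165), is the loose hub. Now I'll work out a viewing pose.

Run:
```python
from h import *
from rig import monitor,imaging
s=monitor.read_state();d=imaging.get_image("wrist");M=np.array(d['mount']);print(M.round(3),d['vertical_fov'],d['cx'],d['cy'],d['D'])
Q=Rn.from_quat(s['tcp_rot']).as_matrix();print(Q.round(3))
o=Q@M[:3,3];v=Q@M[:3,2];print('cam off',o.round(),'axis',v.round(3))
for z in (240,280,320):
    print(z,'at hub',(Q.T@(np.array([543,165,z])-s['position'])/40).round(2))
    k=(z+o[2]-100)/-v[2];p=np.array([543,165,0])-o-v*k;p[2]=z;print('  view tcp',p.round(),(Q.T@(p-s['position'])/40).round(2))
```

```text
[[ 0.00000e+00 -9.64000e-01 -2.66000e-01  6.77620e+01]
 [ 1.00000e+00  0.00000e+00 -1.00000e-03 -1.00000e-03]
 [ 1.00000e-03 -2.66000e-01  9.64000e-01 -1.34694e+02]
 [ 0.00000e+00  0.00000e+00  0.00000e+00  1.00000e+00]] 69.63467037985446 276.25432354153867 209.99517893303076 [-0.00503239  0.          0.          0.          0.        ]
[[-0.901  0.435 -0.001]
 [ 0.435  0.901 -0.002]
 [-0.    -0.002 -1.   ]]
cam off [-61.  30. 135.] axis [ 0.239 -0.118 -0.964]
240 at hub [-10.43  -6.62  -0.03]
  view tcp [536. 169. 240.] [-10.23  -6.61  -0.03]
280 at hub [-10.43  -6.62  -1.03]
  view tcp [526. 174. 280.] [-9.95 -6.61 -1.03]
320 at hub [-10.43  -6.63  -2.03]
  view tcp [516. 179. 320.] [-9.67 -6.61 -2.03]
```

Call:
jog_arm([
  [[-0.9,-0.6,-0.5,0],[-1.7,-1.1,-1,0],[-2.6,-1.65,-1,0],[-3.4,-2.2,-1,0],[-4.3,-2.75,-1,0],[-5.2,-3.3,-1,0],[-6,-3.8,-1,0],[-6.9,-4.3,-1,0]],
])

```text
time_s: 0.82
position: [456.5, 308.9, 279.4]
tcp_rot: [0.223, 0.975, 0.0, -0.0]
ft_force: [0.5, 0.8, -0.7]
finger_gap: 85.2
grasp_force: 0.0
```

Call:
jog_arm([
  [[-0.8,-0.5,0,0],[-1.6,-1,0,0],[-2.4,-1.4,0,0],[-3.2,-1.8,0,0],[-3.8,-2.2,0,0],[-4.1,-2.3,0,0],[-4.1,-2.3,0,0]],
])

```text
time_s: 1.4
position: [565.5, 152.9, 279.0]
tcp_rot: [0.226, 0.974, -0.001, 0.0]
ft_force: [-1.0, 0.0, 0.1]
finger_gap: 85.3
grasp_force: 0.0
```

Run:
```python
from h import *
from rig import monitor,imaging
s=monitor.read_state();d=imaging.get_image("wrist");pickle.dump((s,d),open('w1.pkl','wb'))
print(s['time_s'],s['position'].round(),s['tcp_rot'].round(3) if hasattr(s['tcp_rot'],'round') else s['tcp_rot'],np.round(s['qpos'],2))
cv2.imwrite('pics/w1.png',d['image'][:,:,::-1])
```

```text
1.4 [565. 153. 279.] [ 0.226  0.974 -0.001  0.   ] [-0.56  0.17  0.28  1.57 -0.05  1.41  0.84]
```

View pics/w1.png

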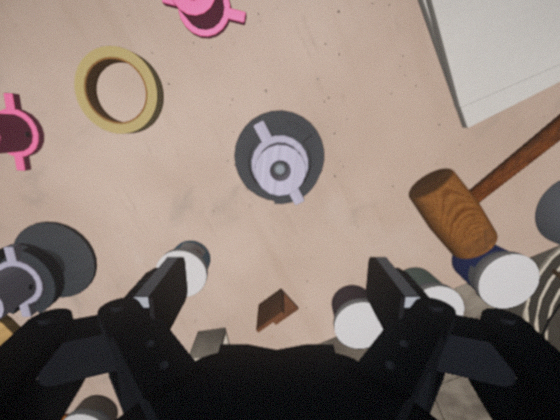

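The wrist view shows the loose hub at (280,168), with its tabs at (262,130) and (297,198). I need a contrast-stretched crop to see the slots.

Run:
```python
from h import *
s,d=pickle.load(open('w1.pkl','rb'));I=d['image'][100:215,215:345].astype(float)
I=np.clip(255*(I/170)**.6,0,255).astype(np.uint8)
I=cv2.resize(I,(650,575),interpolation=cv2.INTER_CUBIC);cv2.imwrite('pics/w1c.png',I[:,:,::-1])
```

```text
(no output)
```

View pics/w1c.png

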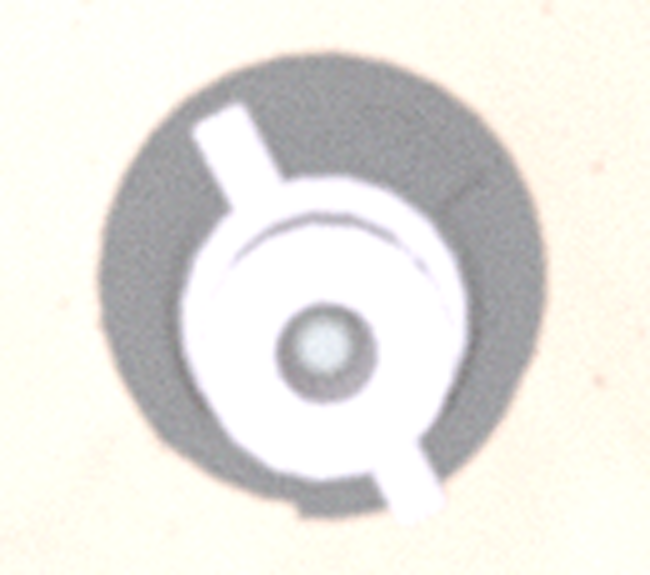

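The slots are faint: there is a dark line near (460,190) in the crop. I'll stretch the dark range only.

Run:
```python
from h import *
s,d=pickle.load(open('w1.pkl','rb'));I=d['image'][100:215,215:345].mean(2)
print(np.percentile(I[15:100,25:110],[5,20,40,50,60]))
I=cv2.resize(cv2.GaussianBlur(I,(0,0),.7),(650,575),interpolation=cv2.INTER_CUBIC)
I=np.clip((I-25)*255/60,0,255).astype(np.uint8);cv2.imwrite('pics/w1d.png',I)
```

```text
[ 74.          79.          90.         136.33333333 167.66666667]
```

View pics/w1d.png

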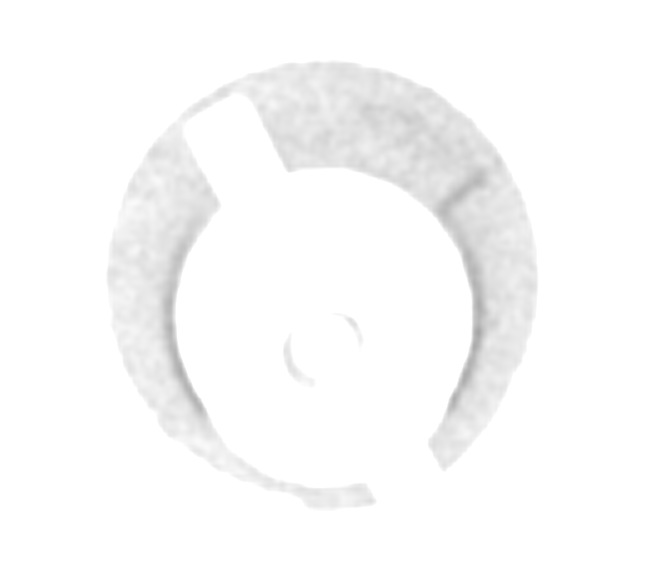

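Run:
```python
from h import *
s,d=pickle.load(open('w1.pkl','rb'))
W=lambda u,v,z:plane(d,(215+u/5,100+v/5),z,s)[:2]
c=W(325,350,134);c2=W(325,325,86)
print('centre top',c.round(1),'skirt',c2.round(1));c=W(326,327,86)
t1,t2=W(215,112,86),W(420,510,86);m=(t1+t2)/2;print('tab len',np.linalg.norm(t1-t2).round(1),'mid',m.round(1),'ang',np.degrees(np.arctan2(*(t1-t2)[::-1])).round(1))
for n,p in(('wall in',(440,210)),('wall out',(487,178)),('faint',(365,115)),('step',(303,503))):
    q=W(*p,74)-m;print(n,np.linalg.norm(q).round(1),np.degrees(np.arctan2(q[1],q[0])).round(1))
I=d['image'].mean(2)-0
for r in(38,41,44,46.0):
  out=[]
  for a in range(-180,180,6):
    X=np.array([*(m+r*np.array([np.cos(np.radians(a)),np.sin(np.radians(a))])),74.])
    M=np.array(d['mount']);Q=Rn.from_quat(s['tcp_rot']).as_matrix();x=M[:3,:3].T@(Q.T@(X-s['position'])-M[:3,3])
    p=cv2.projectPoints(x[None],np.zeros(3),np.zeros(3),K(d),np.array(d['D']))[0][0,0];out.append(int(cv2.getRectSubPix(I.astype(np.float32),(3,3),tuple(map(float,p))).mean()))
  print(r,out)
```

```text
centre top [541.  168.4] skirt [542.4 168.2]
tab len 96.3 mid [540.6 168.1] ang -178.7
wall in 34.3 104.2
wall out 46.5 102.5
faint 43.3 141.2
step 44.3 -31.3
38 [183, 187, 135, 77, 78, 78, 78, 78, 78, 78, 79, 79, 79, 80, 78, 80, 78, 78, 78, 80, 83, 86, 96, 110, 109, 126, 126, 119, 126, 175, 184, 178, 100, 79, 78, 76, 77, 78, 77, 78, 75, 78, 76, 77, 77, 75, 76, 75, 75, 78, 78, 78, 78, 79, 77, 77, 77, 77, 77, 142]
41 [182, 188, 121, 78, 79, 80, 80, 79, 78, 79, 79, 80, 81, 80, 79, 81, 79, 81, 82, 81, 81, 81, 81, 80, 81, 79, 80, 81, 82, 170, 186, 179, 88, 78, 81, 79, 78, 79, 78, 78, 80, 78, 79, 79, 77, 77, 78, 76, 75, 77, 76, 76, 77, 76, 77, 78, 79, 79, 77, 130]
44 [182, 187, 105, 80, 80, 81, 81, 79, 79, 80, 81, 81, 81, 80, 81, 80, 82, 81, 89, 97, 99, 108, 114, 115, 115, 82, 80, 82, 80, 162, 187, 176, 83, 79, 81, 81, 81, 80, 80, 79, 80, 80, 80, 79, 79, 78, 78, 75, 74, 75, 75, 76, 76, 76, 76, 79, 78, 78, 78, 120]
46.0 [182, 187, 96, 79, 81, 79, 81, 80, 79, 80, 82, 81, 82, 83, 89, 99, 102, 102, 125, 141, 146, 153, 156, 158, 154, 98, 95, 96, 93, 159, 187, 175, 93, 93, 95, 96, 95, 98, 92, 84, 80, 79, 78, 79, 80, 79, 79, 75, 75, 76, 76, 75, 74, 76, 76, 79, 79, 79, 81, 112]
```

The tabs lie at about 1° and the slots' middle at about -54°. Evidence for the slots is a notch from -72° to -32° and a dark gap from 102° to 147°. So the hub needs a turn of about 55° clockwise from above, which is +11 units about tool z. Axis at about (541,168).

Call:
jog_arm([
  [[0.7,0.08,0.6,0],[0.71,0.08,1.5,0],[0.71,0.08,2.3,0],[0.71,0.08,3.0,0],[0.71,0.08,3.6,0],[0.71,0.08,4.1,0],[0.71,0.08,4.4,0],[0.71,0.08,4.4,0]],
])

```text
time_s: 2.12
position: [536.6, 173.6, 100.4]
tcp_rot: [0.221, 0.975, -0.001, -0.003]
ft_force: [-1.2, 0.2, -1.5]
finger_gap: 85.3
grasp_force: 0.0
```

Call:
jog_arm([
  [[0,0,0,0],[0,0,0,0],[0,0,0,0],[0,0,0,0],[0,0,0,0],[0,0,0,0],[0,0,0,0],[0,0,0,0]],
], gripper=150, squeeze=25)

```text
time_s: 2.78
position: [540.1, 171.6, 104.8]
tcp_rot: [0.223, 0.975, 0.0, 0.001]
ft_force: [-2.0, -1.7, 7.1]
finger_gap: 47.6
grasp_force: 26.3
```

Call:
jog_arm([
  [[0,0,0,1.4],[0,0,0,2.8],[0,0,0,4.2],[0,0,0,5.6],[0,0,0,7.0],[0,0,0,8.4],[0,0,0,9.8],[0,0,0,11]],
])

```text
time_s: 3.45
position: [539.9, 171.8, 103.7]
tcp_rot: [0.651, 0.759, 0.001, 0.0]
ft_force: [0.4, 0.6, -2.7]
finger_gap: 47.6
grasp_force: 26.2
```

Call:
jog_arm([
  [[0,0,0,0],[0,0,0,0],[0,0,0,0]],
])

```text
time_s: 3.7
position: [539.7, 172.1, 103.3]
tcp_rot: [0.647, 0.763, 0.0, 0.0]
ft_force: [-0.5, -0.9, -2.1]
finger_gap: 47.7
grasp_force: 26.2
```

Call:
jog_arm([
  [[0,0,0,0],[0,0,0,0],[0,0,0,0],[0,0,0,0],[0,0,0,0],[0,0,0,0],[0,0,0,0],[0,0,0,0]],
], gripper=0)

```text
time_s: 4.37
position: [539.6, 172.1, 103.4]
tcp_rot: [0.648, 0.762, 0.0, 0.0]
ft_force: [-0.4, 0.4, -0.3]
finger_gap: 85.3
grasp_force: 0.0
```

Run:
```python
from h import *
from rig import monitor,imaging
ims=[]
s=monitor.read_state();print(s['time_s'],s['position'].round(1),s['finger_gap'],s['qpos'].round(2))
for n in("scene","wrist"):
    d=imaging.get_image(n);I=d['image'];pickle.dump((s,d),open(n+'2.pkl','wb'))
    if n=='scene': I=cv2.resize(I[130:215,190:310],(560,420),interpolation=cv2.INTER_CUBIC)
    ims.append(cv2.resize(I,(400,300)))
cv2.imwrite('pics/after.png',np.hstack(ims)[:,:,::-1])
```

```text
4.3667 [539.6 172.1 103.4] 85.32265833759514 [-0.68  0.26  0.38  1.83 -0.11  1.07 -0.11]
```

View pics/after.png

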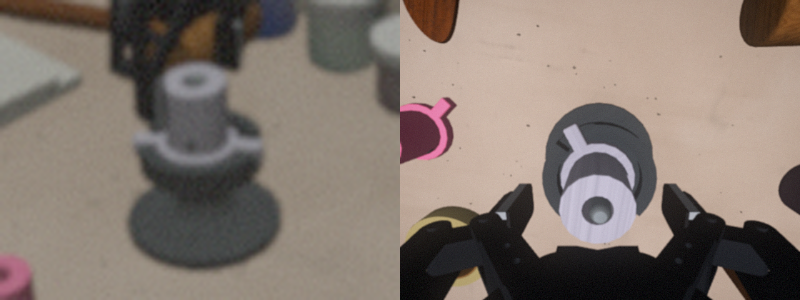

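The scene crop shows the hub lower, with its tabs at the rim's level. The wrist view shows a tab inside the slot with the dark slot gap beside it. I'll back off upwards and measure.

Call:
jog_arm([
  [[0,0,-0.7,0],[0,0,-1.6,0],[0,0,-2.5,0],[0.3,0,-3.4,0],[-0.6,0,-4.2,0],[-1.2,0,-4.4,0],[-1.5,0,-4.4,0],[-1.5,0,-4.4,0]],
])

```text
time_s: 5.13
position: [550.3, 108.4, 280.4]
tcp_rot: [0.65, 0.76, 0.001, 0.001]
ft_force: [-1.2, 0.3, -0.7]
finger_gap: 85.5
grasp_force: 0.0
```

Run:
```python
from h import *
from rig import monitor,imaging
s=monitor.read_state();S=imaging.get_image('scene');s=monitor.read_state();d=imaging.get_image("wrist");pickle.dump((s,S,d),open('f.pkl','wb'));print(s['time_s'],s['position'].round())
M=np.array(d['mount']);Q=Rn.from_quat(s['tcp_rot']).as_matrix();x=M[:3,:3].T@(Q.T@(np.array([541,168,80])-s['position'])-M[:3,3])
p=cv2.projectPoints(x[None],np.zeros(3),np.zeros(3),K(d),np.array(d['D']))[0][0,0];a,b=p.astype(int);print(a,b)
x0,y0=max(a-60,0),max(b-60,0);g=lambda I:np.clip(255*(I/200.)**.6,0,255).astype(np.uint8)
A=cv2.resize(d['image'][y0:y0+120,x0:x0+120],(400,400),interpolation=cv2.INTER_CUBIC)
B=cv2.resize(S['image'][130:210,210:290],(400,400),interpolation=cv2.INTER_CUBIC);print(x0,y0)
cv2.imwrite('pics/f.png',np.hstack([g(A),g(B)])[:,:,::-1])
```

```text
5.1833 [549. 111. 279.]
277 136
217 76
```

View pics/f.png

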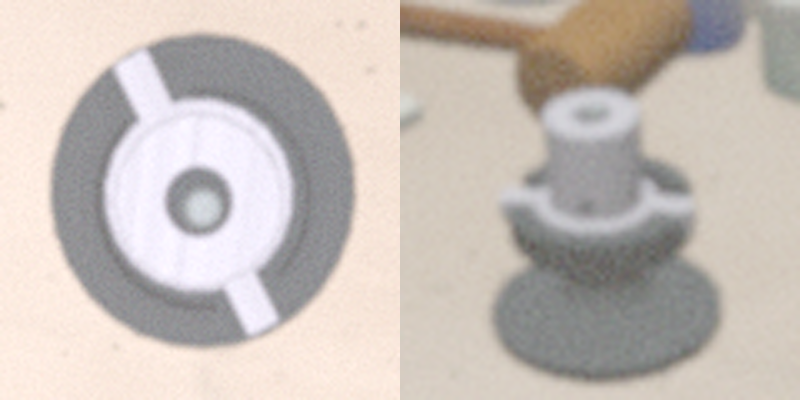

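The view shows the hub on its axis, its bore at about (199,201) in the wrist crop and (593,113) in the scene crop. I'll triangulate its height and tab angle.

Run:
```python
from h import *
s,S,d=pickle.load(open('f.pkl','rb'))
k=.3;w=lambda u,v:(217+u*k,76+v*k)
T=pickle.load(open('scene.pkl','rb'))
sc=(210+193/5,130+113/5)
print(cross(ray(S,sc),ray(d,w(199,201),s)), 'scene bore then/now',(249.3,148.5),sc)
for z in(74,86):
    a,b=plane(d,w(133,63),z,s),plane(d,w(262,325),z,s);e=(a-b)[:2];print(z,np.linalg.norm(e).round(1),((a+b)/2).round(1),np.degrees(np.arctan2(e[1],e[0])).round(1))
    q=[plane(d,w(*p),z,s) for p in((103,193),(294,193))];print('skirt dia',np.linalg.norm(q[0]-q[1]).round(1))
```

```text
(array([541.50322269, 167.94107059, 119.62715291]), np.float64(3.769323333698681)) scene bore then/now (249.3, 148.5) (248.6, 152.6)
74 93.6 [540.4 168.7  74. ] 125.9
skirt dia 62.6
86 90.3 [540.3 169.   86. ] 125.9
skirt dia 60.4
```

The hub's top is at z≈120, the same as its neighbour measured, and its tabs lie at 126°, along the slots. It is home and the gripper is clear.

```bash
python3 -c "
from rig import order;print(order.job_done())"
```

```text
the job is handed in; nothing more can be done
None
```

I turned the loose (left) hub about 55° clockwise and it dropped home: its top now measures about 120 mm, level with its neighbour's. I let it go, left the other hub untouched and handed the job in at about 5.2 s.

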